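# Lift the tray out of the tool box and fetch the orange sharpening plate

### The arm

A 7-joint arm with a two-finger parallel gripper is mounted at the origin on the work surface; the furniture and walls round the work are solid. World frame = base frame: x ahead of the robot, y to its left, z up, the work surface at z = 0. Lengths are in m, angles in rad, forces in N, time in s.
With the tool pointing down it reaches from about 0.425 to 0.925 m from the base axis. Payload 6.8 kg.
Tool frame: the origin (TCP) lies at the centre of the arm's flange, where the gripper is bolted on; the fingertips stand 173 mm ahead of it and the grasp point (between the pads) lies 155 mm ahead of it (r.hold_point_z is the distance from the TCP to the grasp point, in m); z points along the fingers, x is the direction in which the jaws open and shut, and the axes are right-handed (so a half turn about z gives the same grasp; the last joint's range is limited). The gripper opens to 85 mm and grips with 20 to 120 N. Pads are 22 mm wide; open, the fingers measure 114 mm over their backs; the gripper's body (76 mm by 85 mm) begins 54 mm behind the grasp point. The pads swing forward as they close: fully open they stand 13 mm farther back than shut.
Start: joints at [-1.266, 0.477, 0.022, 1.555, -0.011, 1.109, -0.083], TCP at [0.271, 0.618, 0.405] pointing down, gripper open.
Joint ranges: [-2.96, 2.96], [-0.34, 2.1], [-1.41, 1.46], [0.24, 2.44], [-1.37, 4.51], [0.17, 1.92], [-2.96, 2.96]. Speed limits (rad/s): [2.39, 2.39, 3.14, 3.14, 3.14, 3.14, 3.14].

### API

Orientations are given as a rotation vector (axis times angle).
In Python, from bench import r gives the robot as it stands.
- The arm moves only by the tool apply_moves, never from a script. Its arguments are lists of equal length, an entry for each row: "dp": the shift along the tool's x, y, z scaled (see below), a list of three; "twist": the turn, a rotation vector about the tool's x, y, z scaled (see below), a list of three; "jaw": the closure in counts, from 0 (fully open) to 255 (shut). In form: {"dp": [[x, y, z], ...], "twist": [[rx, ry, rz], ...], "jaw": [jaw, ...]}. A call has 1 to 20 rows; each row shifts and turns the pose as measured when the row begins, along the tool's axes as they then stand; what a row does not reach is not made up. The controller multiplies each number of a shift by 12 cm and each number of a turn by 120 degrees. A row lasts 1/10 s, in which the tool goes at most 50 mm and 8.59 degrees, less where a joint would pass 70% of its speed; a pose out of reach is approached as far as the arm can. A call with a number of a shift or a turn outside -1 to 1 is refused whole. A call with a gripper value outside its range is refused whole. The fingers move at their own pace and stop on an object; "grip_force" is the grip in N (left out, the last holds). Time passes only in rows, so rows that do not move let the fingers close. It gives the time, the measured TCP pose, the force and the opening at its end, in the units of the state.
- r.get_obs(): the state, without advancing time (a new reading comes with each control period).
- r.grab_frame(name): name is "scene" or "top"; returns a dict with "color" (400x640x3 uint8, red, green, blue), "z_map" (400x640 float32, m along the optical axis (not along the pixel's ray), 0 where there is no reading), "intrinsics" (3x3 intrinsics, pixels), "R" (3x3) and "t" (3): a world point X has camera coordinates R X + t. Camera axes: x right, y down, z forward; pixel columns grow to the right and rows downward; lengths in m; the calibration is good to about 2 mm. A picture is of the moment at which its call begins.
- r.hand_in(): hands the job in, once; it reports no verdict.
The state is a dict: "clock": time; "joints": joint angles; "qvel": joint speeds; "tau": joint torques, N m; "tcp_pos": TCP position; "orientation": TCP orientation; "contact_force": force on the tool from outside, world axes, zero at the start; "moment": the same for the moment, N m; "grip_width": finger opening in m.
Only numpy, scipy, OpenCV 4.12 (cv2) and the standard library are available. Lean on these libraries where they do the work, as an engineer would, in place of code of your own. Each camera call takes 0.05 s, during which the arm holds its last target.

### The job

Lift the tray straight up out of the blue tool box and, keeping it level, set it gently in the middle of the cork mat with the tin of pins still in it. Then draw the orange sharpening plate up out of its slot in the box and lower it into the empty half of the tray before letting go, so that it rests on the tray's floor, on its long edge or lying. Leave the tool box, the green plate and the other things on the bench where they are.

Things in the scene. Friction and masses are not known exactly. Their poses are not given: they have to be found in the camera images.
- toolbox: Blue open tool box, 200 (x) x 150 (y) x 108 mm high, walls 6 mm, 3 kg, loose. Origin: centre of its underside. Ledges 10 mm wide along the long walls carry the tray at z = 80 mm. Below it two slots at x = -34 and +34 mm each hold a plate on edge, length along y, foot at z = 10 mm. A slot is 12 mm wide, 34 mm deep and holds only the outer 8 mm of each end of the plate.
- tray: Grey tray, 180 (x) x 130 (y) x 40 mm, 4 mm walls and floor, nested in the box's mouth with 4 mm play, axes along the box's. Origin: centre of underside. Divider at x = 0: tin in the -x half, +x half empty (84 x 122 mm, middle x = +45). Black carrying bar along y over the divider, 16 mm wide (x), 18 high, 106 clear length, its middle 80 mm above the origin, on posts at y = +-57.
- nail_tin: Round metal tin of pins, 69 mm across, 38 mm high, standing loose in the -x half of the tray. Origin at the centre of its underside.
- plate_orange: Sharpening plate with an orange frame and steel faces, 9 (x, thickness) x 100 (y, length) x 60 mm (z, height as it stands), 0.15 kg. Origin at the centre of its lower long edge, z up as it stands in the slot; which of the two slots it is in varies. The tray covers it at first; its upper edge is then 10 mm below the tray.
- plate_orange_mid (a point): Middle of the orange plate, 30 mm above the origin of plate_orange.
- plate_green: Sharpening plate like the orange one but with a green frame, in the other slot; it stays there. Origin at the centre of its lower long edge.
- mat: Flat mat with a cork top and black edge, 230 (x) x 180 (y) x 4 mm thick, fixed to the bench beside the tool box (on either side of it). Origin at the centre of its underside; its top is 4 mm above.
- can_green: Green and white spray can, 67 mm across, 190 mm high, a bystander. Origin at the centre of its underside.
- glue_bottle: White glue bottle with red nozzle, 50 mm across, 157 mm high, a bystander. Origin at the centre of its underside.

How it is judged:
On the way, in this order (a step that is already met when the one before it is completed fails the run):
1. the tray stands level in the middle of the mat, let go, with the tin in it (horizontal distance between tray and mat below 0.04 m and height (world z) of tray below 0.009 m and angle between tray's own z axis and vertical below 0.06 rad and contact force between the fingers and tray below 0.2 N and linear speed of tray below 0.03 m/s and x of nail_tin in the frame of tray between -0.06 and -0.03 m and y of nail_tin in the frame of tray between -0.04 and 0.04 m and z of nail_tin in the frame of tray between 0 and 0.012 m), for 0.2 s.
2. the orange plate is drawn clear out of its slot (z of plate_orange in the frame of toolbox above 0.06 m), for 0.05 s.
3. the orange plate is lowered into the empty half of the tray while still held (x of plate_orange_mid in the frame of tray between 0.004 and 0.086 m and y of plate_orange_mid in the frame of tray between -0.061 and 0.061 m and z of plate_orange_mid in the frame of tray between 0 and 0.06 m and contact force between the fingers and plate_orange above 0.3 N).
At the end, for the whole second after the job is handed in: Tray level on the mat, centres within 40 mm, tin standing in its own half; orange plate in the empty half, on its long edge or lying (its middle under 39 mm above the tray's underside); green plate in its slot; tool box within 30 mm of its start; all at rest (horizontal distance between tray and mat below 0.04 m and height (world z) of tray below 0.009 m and angle between tray's own z axis and vertical below 0.06 rad and x of nail_tin in the frame of tray between -0.06 and -0.03 m and y of nail_tin in the frame of tray between -0.04 and 0.04 m and z of nail_tin in the frame of tray between 0 and 0.012 m and x of plate_orange_mid in the frame of tray between 0.004 and 0.086 m and y of plate_orange_mid in the frame of tray between -0.061 and 0.061 m and z of plate_orange_mid in the frame of tray between 0 and 0.039 m and z of plate_green in the frame of toolbox between 0.004 and 0.016 m and horizontal distance between plate_green and toolbox below 0.045 m and angle between plate_green's own z axis and vertical below 0.2 rad and linear speed of each of plate_orange, tray below 0.02 m/s and distance of toolbox from where it was at the start of the episode below 0.03 m); the robot touches nothing.
It fails at once if the tray is tilted by more than 20 degrees (angle between tray's own z axis and vertical above 0.35 rad).
It fails at once if the tray is dropped or slammed down (faster than 0.5 m/s within 16 mm of the mat) (height (world z) of tray below 0.02 m and linear speed of tray above 0.5 m/s).
It fails at once if the tool box is shifted by more than 30 mm (distance of toolbox from where it was at the start of the episode above 0.03 m).
It fails at once if the green plate is pulled out of its slot (z of plate_green in the frame of toolbox above 0.03 m).
It fails at once if a bystander is moved by more than 30 mm (distance of any of can_green, glue_bottle from where it was at the start of the episode above 0.03 m).
It also fails if it takes over 69 s, if anything falls off the work surface, if the arm or the gripper's body presses on something with over 40 N, if the wrist force passes 120 N, or if a joint passes its speed limit or range.

## Working session

There is one attempt and no reset: what is moved stays moved. The work goes in short steps, Python scripts to look and compute and a tool call to move; the robot and the scene stay as the last step left them, time stands still between calls to the robot, and variables do not carry over. Pictures are saved under pics/ and viewed, and the job is handed in when it is done.

Besides the shell and the picture viewer there is one more tool, called after "Call:" as name(argument=value, ...) on one line, values as JSON. apply_moves: Moves the arm, as the interface text tells. Shifts and turns lie within -1 to 1; 1 stands for 12 cm of shift or 120 degrees of turn. Its arguments: {"type":"object","properties":{"dp":{"type":"array"},"twist":{"type":"array"},"jaw":{"type":"array"},"grip_force":{"type":"number"}},"required":["dp","twist","jaw"]}

```bash
ls; mkdir -p pics
python3 - <<'E'
from bench import r
import cv2,numpy as np,pickle
print(r.get_obs(), r.hold_point_z)
for n in("scene","top"):
    f=r.grab_frame(n); pickle.dump(f,open(f"{n}0.pkl","wb"))
    cv2.imwrite(f"pics/{n}0.png",f["color"][:,:,::-1]); print(n,f["intrinsics"],f["R"],f["t"])
E
```

```text
pics
{'clock': 0.0, 'joints': array([-1.2660821 ,  0.47780806,  0.02231288,  1.55643879, -0.01152042,
        1.10929533, -0.08310075]), 'qvel': array([-0.00015005, -0.00221015,  0.00064013, -0.00062231, -0.00057471,
       -0.0001762 ,  0.0010868 ]), 'tau': array([ 8.19056959e-05, -5.96454334e+01,  1.60826448e+00, -2.81200755e+01,
        1.25520685e-02,  9.25564760e-03,  2.28182410e-05]), 'tcp_pos': array([0.27066932, 0.61805939, 0.40372491]), 'orientation': array([ 2.62862244e+00,  1.71846944e+00, -2.30059941e-03]), 'contact_force': array([-0.169935  ,  0.47189942, -0.31183764]), 'moment': array([ 0.05627629,  0.01634654, -0.03061462]), 'grip_width': 0.08552880938402625} 0.1547
scene [[371.01101149   0.         312.44599238]
 [  0.         371.01101149 197.34295374]
 [  0.           0.           1.        ]] [[ 0.90752773 -0.4199519  -0.00581513]
 [-0.21504712 -0.4527406  -0.86532115]
 [ 0.36076051  0.78655347 -0.5011841 ]] [-0.41517462  0.19378126  0.69150564]
top [[399.36139129   0.         317.52308475]
 [  0.         399.36139129 194.25121681]
 [  0.           0.           1.        ]] [[-1.24273747e-04 -9.99867793e-01  1.62597861e-02]
 [-9.96955382e-01 -1.14396213e-03 -7.79657407e-02]
 [ 7.79740337e-02 -1.62199704e-02 -9.96823436e-01]] [0.0258878  0.48793213 1.0058073 ]
```

View pics/scene0.png

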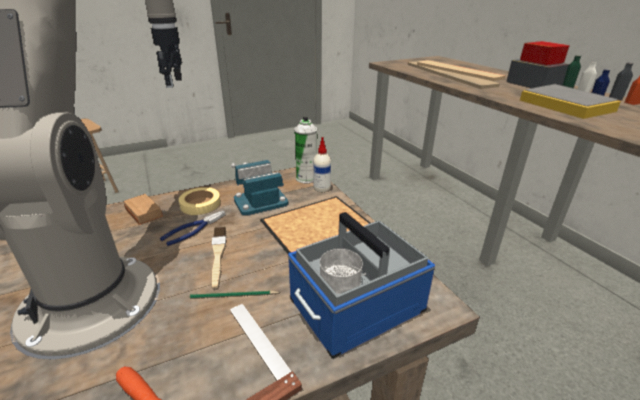

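View pics/top0.png

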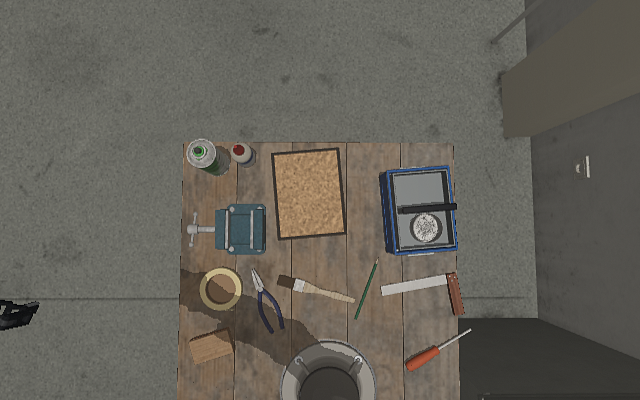

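```bash
cat > h.py <<'E'
import numpy as np,cv2,pickle
def world(f):
    z=f["z_map"];K=f["intrinsics"];v,u=np.mgrid[:400,:640]
    c=np.stack([(u-K[0,2])/K[0,0]*z,(v-K[1,2])/K[1,1]*z,z],-1)
    return (c-f["t"])@f["R"]
def plane(f,uv,h):
    K=f["intrinsics"];uv=np.asarray(uv,float).reshape(-1,2)
    d=np.c_[(uv[:,0]-K[0,2])/K[0,0],(uv[:,1]-K[1,2])/K[1,1],np.ones(len(uv))]@f["R"]
    o=-f["R"].T@f["t"]
    return o+d*((h-o[2])/d[:,2])[:,None]
def rect(P):
    return cv2.minAreaRect(np.float32(P[:,:2]))
E
python3 - <<'E'
from h import *
for n in("top","scene"):
    f=pickle.load(open(n+"0.pkl","rb"));W=world(f);ok=f["z_map"]>0
    hsv=cv2.cvtColor(f["color"],cv2.COLOR_RGB2HSV)
    B=(hsv[...,0]>100)&(hsv[...,0]<125)&(hsv[...,1]>130)&ok
    R=B&(abs(W[...,2]-.108)<.006)&(W[...,0]>.4)
    print(n,"rim",R.sum(),rect(W[R]),np.median(W[R][:,2]))
    K=(f["color"].max(-1)<70)&ok&(W[...,2]>.15)&(W[...,2]<.19)&(W[...,0]>.4)&(W[...,0]<.95)&(W[...,1]<0)
    print("bar",K.sum(),rect(W[K]),np.percentile(W[K],[2,50,98],axis=0))
    # mat cork: region
    C=(hsv[...,0]>8)&(hsv[...,0]<22)&(hsv[...,1]>80)&(hsv[...,2]>150)&ok&(abs(W[...,2])<.015)
    C=cv2.morphologyEx(C.astype(np.uint8),cv2.MORPH_OPEN,np.ones((5,5)))
    k,l,s,c=cv2.connectedComponentsWithStats(C)
    i=1+s[1:,4].argmax();m=l==i;v,u=np.nonzero(m)
    print("mat",s[i],rect(plane(f,np.c_[u,v],.004)))
    T=(W[...,2]>.10)&(W[...,2]<.135)&ok&(W[...,0]>.4)&(W[...,0]<.9)&(W[...,1]<0)&~B
    print("tin/tray rim",T.sum())
    for y0,y1,x0,x1,name in((0.1,.5,.6,1,"tall"),):
        M=ok&(W[...,2]>.03)&(W[...,1]>y0)&(W[...,1]<y1)&(W[...,0]>x0)&(W[...,0]<x1)
        k,l,s,c=cv2.connectedComponentsWithStats(M.astype(np.uint8))
        for i in range(1,k):
            if s[i,4]>40: p=W[l==i];print(name,p.min(0),p.max(0))
f=pickle.load(open("top0.pkl","rb"))
cv2.imwrite("pics/crop.png",cv2.resize(f["color"][130:270,360:480,::-1],None,fx=4,fy=4,interpolation=cv2.INTER_CUBIC))
E
```

```text
top rim 347 ((0.4702710509300232, -0.2152385413646698), (0.14955750107765198, 0.1498628407716751), 5.015015125274658) 0.10700927468682725
bar 382 ((0.4458606541156769, -0.21676580607891083), (0.016117842867970467, 0.1208864077925682), 4.796738147735596) [[ 0.43739848 -0.27450672  0.16290666]
 [ 0.44622624 -0.21609129  0.1677936 ]
 [ 0.45529985 -0.15736525  0.1713432 ]]
mat [281 169  51  45 899] ((0.4863307476043701, 0.06876002252101898), (0.1347387284040451, 0.09782072901725769), 59.87174606323242)
tin/tray rim 850
scene rim 304 ((1.2778875827789307, 0.04714319109916687), (1.8825706243515015, 0.04910952225327492), 22.546518325805664) 0.10687532522963407
bar 673 ((0.4458010196685791, -0.22052845358848572), (0.015919655561447144, 0.11746373772621155), 4.75087308883667) [[ 0.43512499 -0.2774032   0.15403673]
 [ 0.44229916 -0.2283029   0.16639761]
 [ 0.45433341 -0.16623907  0.1691441 ]]
mat [ 266  199   83   52 2493] ((0.49179238080978394, 0.057488761842250824), (0.21556927263736725, 0.15084609389305115), 5.220518589019775)
tin/tray rim 2775
```

View pics/crop.png

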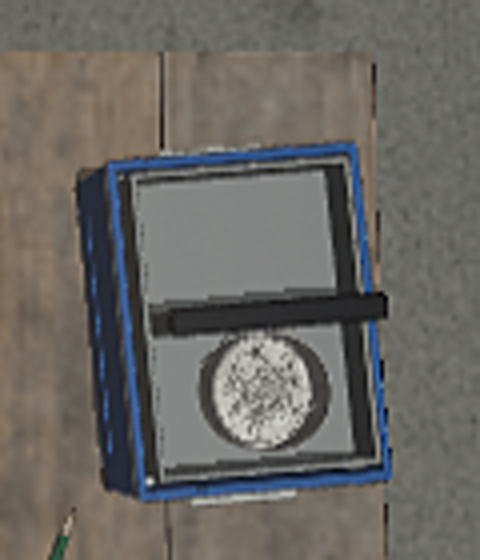

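```bash
cat >> h.py <<'E'
from scipy.spatial.transform import Rotation as Ro
def go(r,gp,yaw):
    """grasp point target gp (world), tool x at yaw deg; prints shift in tool axes scaled, after/before turn"""
    o=r.get_obs();R=Ro.from_rotvec(o["orientation"]);p=np.array(o["tcp_pos"])
    c,s=np.cos(np.radians(yaw)),np.sin(np.radians(yaw))
    T=Ro.from_matrix(np.array([[c,s,0],[s,-c,0],[0,0,-1]]))
    d=np.array(gp)+[0,0,r.hold_point_z]-p
    tw=(R.inv()*T).as_rotvec()
    print("t",round(o["clock"],2),"grasp pt",(p+R.apply([0,0,r.hold_point_z])).round(4),"F",np.round(o["contact_force"],1),"w",round(o["grip_width"],4))
    print(" shift world",d.round(4)," now-frame",(R.inv().apply(d)/.12).round(3)," target-frame",(T.inv().apply(d)/.12).round(3)," twist",(tw/np.radians(120)).round(4),"deg",np.degrees(tw).round(2))
    Rm=R.as_matrix();print(" tool x",Rm[:,0].round(3),"tool z",Rm[:,2].round(3),"j",np.round(o["joints"],2))
E
python3 - <<'E'
from h import *
from bench import r
for n in("top","scene"):
    f=pickle.load(open(n+"0.pkl","rb"));W=world(f);ok=f["z_map"]>0
    hsv=cv2.cvtColor(f["color"],cv2.COLOR_RGB2HSV)
    B=(hsv[...,0]>100)&(hsv[...,0]<125)&(hsv[...,1]>130)&ok
    R=B&(abs(W[...,2]-.108)<.004)&(W[...,1]<0)&(W[...,0]<.7)&(W[...,0]>.25)
    v,u=np.nonzero(R);print(n,"rim",R.sum(),rect(plane(f,np.c_[u,v],.108)))
    # mat dark edge: enclosed contour
    D=((f["color"].max(-1)<60)&ok&(abs(W[...,2])<.02)&(W[...,0]>.33)&(W[...,0]<.65)&(W[...,1]>-.07)&(W[...,1]<.18)).astype(np.uint8)
    k,l,s,c=cv2.connectedComponentsWithStats(D,connectivity=8)
    i=1+s[1:,4].argmax();v,u=np.nonzero(l==i);print("mat",s[i],rect(plane(f,np.c_[u,v],.004)))
    for c0 in("red","green"):
        h=hsv[...,0]
        M=((h<8)|(h>172))&(hsv[...,1]>150) if c0=="red" else (h>45)&(h<85)&(hsv[...,1]>100)
        M&=ok&(W[...,2]>.1)&(W[...,0]>.3)&(W[...,0]<.9)&(W[...,1]>0)&(W[...,1]<.5)
        if M.sum(): print(c0,np.median(W[M],0))
go(r,[.55,.15,.25],4.8)
E
```

```text
top rim 553 ((0.44530999660491943, -0.21707794070243835), (0.19830980896949768, 0.14903883635997772), 4.694366931915283)
mat [271 148  76 108 702] ((0.47262707352638245, 0.038926489651203156), (0.2695160210132599, 0.1967741996049881), 5.090581893920898)
red [0.58032276 0.20946855 0.12924524]
green [0.56494116 0.28210478 0.1780757 ]
scene rim 606 ((0.4436900317668915, -0.21961399912834167), (0.1973894238471985, 0.14856882393360138), 4.6669840812683105)
mat [261 220  27  33  49] ((0.37964579463005066, 0.04719071462750435), (0.00416557164862752, 0.14545272290706635), 4.759339809417725)
red [0.58127624 0.20616736 0.12557839]
green [0.54434184 0.26946775 0.12827042]
t 0.1 grasp pt [0.2706 0.6178 0.2491] F [-0.1 -0.4  0.9] w 0.0855
 shift world [ 0.2793 -0.4681  0.0009]  now-frame [-2.639e+00  3.697e+00 -3.000e-03]  target-frame [ 1.993  4.082 -0.007]  twist [5.000e-04 7.000e-04 5.129e-01] deg [6.000e-02 8.000e-02 6.155e+01]
 tool x [ 0.401  0.916 -0.002] tool z [-0.001 -0.002 -1.   ] j [-1.27  0.48  0.02  1.56 -0.01  1.11 -0.08]
```

Run:
```python
from h import *
f=pickle.load(open("top0.pkl","rb"))
P=plane(f,[(272,154.5),(340,148.5),(346,234),(277.5,240)],.004);print(P.round(3),P.mean(0),np.linalg.norm(P-np.roll(P,1,0),axis=1))
im=cv2.resize(f["color"][140:250,260:360,::-1],None,fx=5,fy=5,interpolation=cv2.INTER_CUBIC);cv2.imwrite("pics/mat.png",im)
```

```text
[[ 0.593  0.145  0.004]
 [ 0.61  -0.033  0.004]
 [ 0.386 -0.048  0.004]
 [ 0.371  0.129  0.004]] [0.48999353 0.04828877 0.004     ] [0.22316447 0.17907588 0.22419886 0.1774115 ]
```

View pics/mat.png

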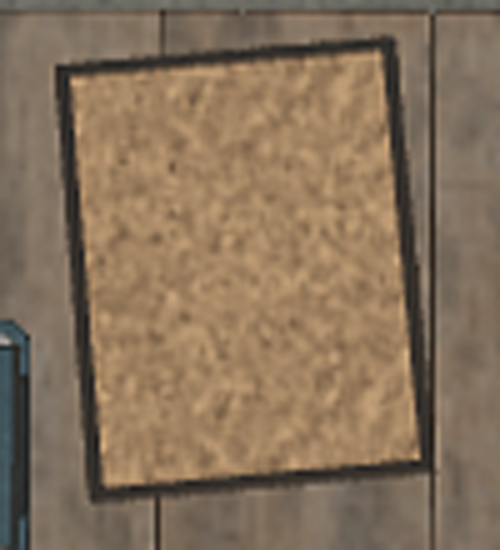

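Call:
apply_moves(dp=[[-0.2,0.35,0],[-0.15,0.36,0],[-0.1,0.38,0],[-0.05,0.4,0],[0.0,0.4,0],[0.05,0.4,0],[0.1,0.4,0]], twist=[[0,0,0.07],[0,0,0.07],[0,0,0.07],[0,0,0.07],[0,0,0.07],[0,0,0.07],[0,0,0.07]], jaw=[0,0,0,0,0,0,0], grip_force=100)

```text
clock: 0.8
tcp_pos: [0.4524, 0.3348, 0.3994]
orientation: [3.135, 0.185, -0.011]
contact_force: [0.6, 1.4, -0.6]
grip_width: 0.085
```

Run:
```python
from h import *
from bench import r
go(r,[.445,-.218,.25],4.7)
```

```text
t 0.8 grasp pt [0.4513 0.3346 0.2448] F [ 0.6  1.4 -0.6] w 0.085
 shift world [-0.0074 -0.5528  0.0053]  now-frame [-0.602  4.567 -0.038]  target-frame [-0.439  4.586 -0.044]  twist [0.0002 0.0034 0.017 ] deg [0.03 0.41 2.04]
 tool x [ 0.993  0.117 -0.007] tool z [-0.007 -0.001 -1.   ] j [-1.01  0.31  0.32  1.85 -0.12  1.01 -0.52]
```

Call:
apply_moves(dp=[[0.0,0.4,0],[0.05,0.4,0],[0.05,0.4,0],[0,0.4,0],[-0.05,0.4,0],[-0.1,0.4,0],[-0.1,0.4,0],[-0.1,0.4,0],[-0.1,0.4,0],[-0.1,0.4,0]], twist=[[0,0.003,0.017],[0,0,0],[0,0,0],[0,0,0],[0,0,0],[0,0,0],[0,0,0],[0,0,0],[0,0,0],[0,0,0]], jaw=[0,0,0,0,0,0,0,0,0,0])

```text
clock: 1.8
tcp_pos: [0.4358, -0.1585, 0.3991]
orientation: [3.138, 0.116, 0.002]
contact_force: [0.4, 0.3, 0.5]
grip_width: 0.0853
```

Run:
```python
from h import *
from bench import r
go(r,[.445,-.218,.25],4.7)
```

```text
t 1.8 grasp pt [ 0.436  -0.1587  0.2444] F [0.4 0.3 0.5] w 0.0853
 shift world [ 0.0092 -0.0595  0.0056]  now-frame [ 0.04   0.5   -0.046]  target-frame [ 0.036  0.5   -0.047]  twist [ 0.0005 -0.0007 -0.0038] deg [ 0.07 -0.08 -0.45]
 tool x [0.997 0.074 0.001] tool z [ 0.002 -0.001 -1.   ] j [-0.37  0.14  0.65  2.08 -0.1   0.95  0.41]
```

Call:
apply_moves(dp=[[0.02,0.25,0],[0.02,0.25,0],[0,0,0]], twist=[[0,0,-0.004],[0,0,0],[0,0,0]], jaw=[0,0,0])

```text
clock: 2.1
tcp_pos: [0.4414, -0.2271, 0.3995]
orientation: [3.137, 0.112, 0.003]
contact_force: [-0.4, -0.7, -0.6]
grip_width: 0.0851
```

Run:
```python
from h import *
from bench import r
go(r,[.445,-.218,.16],4.7)
f=r.grab_frame("scene");cv2.imwrite("pics/s1.png",f["color"][:,:,::-1])
```

```text
t 2.1 grasp pt [ 0.4416 -0.2275  0.2448] F [-0.4 -0.7 -0.6] w 0.0851
 shift world [ 0.0036  0.0091 -0.0848]  now-frame [ 0.035 -0.076  0.706]  target-frame [ 0.037 -0.073  0.707]  twist [ 0.0013 -0.0008 -0.0051] deg [ 0.15 -0.09 -0.61]
 tool x [0.997 0.071 0.002] tool z [ 0.002 -0.003 -1.   ] j [-0.24  0.21  0.69  2.01 -0.16  0.97  0.6 ]
```

View pics/s1.png

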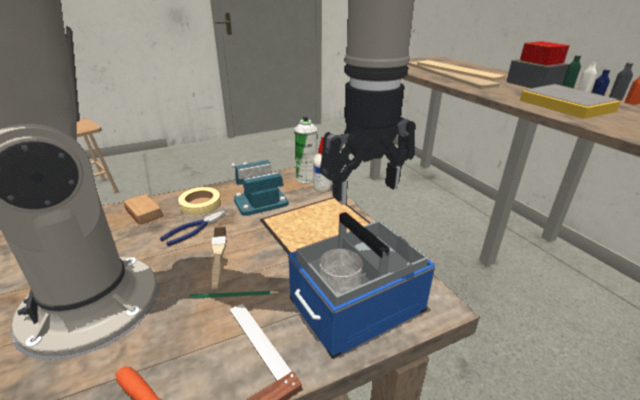

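The gripper is above the bar (bar around 363,232); it straddles it, 9 mm off in y. Correct that while descending.

Call:
apply_moves(dp=[[0.03,-0.07,0.1],[0,0,0.15],[0,0,0.15],[0,0,0.1],[0,0,0]], twist=[[0,0,-0.005],[0,0,0],[0,0,0],[0,0,0],[0,0,0]], jaw=[0,0,0,0,0])

```text
clock: 2.65
tcp_pos: [0.4454, -0.2077, 0.3335]
orientation: [-3.134, -0.15, 0.003]
contact_force: [-0.2, 0.8, 1.2]
grip_width: 0.0857
```

Run:
```python
from h import *
from bench import r
go(r,[.445,-.218,.16],4.7)
```

```text
t 2.65 grasp pt [ 0.4451 -0.2071  0.1788] F [-0.2  0.8  1.2] w 0.0857
 shift world [-0.0004 -0.0103 -0.0188]  now-frame [-0.011  0.085  0.156]  target-frame [-0.01   0.085  0.156]  twist [-0.0019  0.0007  0.0064] deg [-0.23  0.09  0.77]
 tool x [ 0.995  0.095 -0.002] tool z [-0.002  0.004 -1.   ] j [-0.22  0.31  0.64  2.09 -0.25  0.82  0.66]
```

Call:
apply_moves(dp=[[0,0.06,0.08],[0,0,0.05],[0,0,0],[0,0,0]], twist=[[0,0,0.004],[0,0,0],[0,0,0],[0,0,0]], jaw=[0,0,0,0])

```text
clock: 3.05
tcp_pos: [0.4469, -0.2141, 0.317]
orientation: [-3.134, -0.139, 0.002]
contact_force: [0.3, -0.3, 0.5]
grip_width: 0.0853
```

Run:
```python
from h import *
from bench import r
go(r,[.445,-.218,.16],4.7)
```

```text
t 3.05 grasp pt [ 0.4467 -0.2135  0.1623] F [ 0.3 -0.3  0.5] w 0.0853
 shift world [-0.0019 -0.0039 -0.0023]  now-frame [-0.019  0.031  0.019]  target-frame [-0.018  0.031  0.019]  twist [-0.002   0.0004  0.0032] deg [-0.24  0.05  0.38]
 tool x [ 0.996  0.089 -0.001] tool z [-0.001  0.004 -1.   ] j [-0.19  0.34  0.62  2.09 -0.28  0.79  0.7 ]
```

Call:
apply_moves(dp=[[-0.012,0.02,0.015],[0,0,0],[0,0,0],[0,0,0],[0,0,0],[0,0,0],[0,0,0],[0,0,0],[0,0,0]], twist=[[-0.002,0,0.003],[0,0,0],[0,0,0],[0,0,0],[0,0,0],[0,0,0],[0,0,0],[0,0,0],[0,0,0]], jaw=[0,60,120,160,180,200,220,255,255], grip_force=110)

```text
clock: 3.95
tcp_pos: [0.4459, -0.2174, 0.3167]
orientation: [3.138, 0.128, 0.004]
contact_force: [-0.6, -0.7, 1.3]
grip_width: 0.014
```

Run:
```python
from h import *
from bench import r
go(r,[.445,-.218,.16],4.7)
```

```text
t 3.95 grasp pt [ 0.4463 -0.2175  0.162 ] F [-0.6 -0.7  1.3] w 0.014
 shift world [-0.0009 -0.0006 -0.002 ]  now-frame [-0.008  0.004  0.017]  target-frame [-0.008  0.004  0.017]  twist [ 0.0004 -0.0011 -0.0003] deg [ 0.05 -0.13 -0.04]
 tool x [0.997 0.081 0.002] tool z [ 0.002 -0.001 -1.   ] j [-0.19  0.34  0.63  2.09 -0.28  0.79  0.69]
```

Call:
apply_moves(dp=[[0,0,-0.03],[0,0,-0.04],[0,0,-0.06],[0,0,-0.06],[0,0,-0.06],[0,0,-0.06]], twist=[[0,0,0],[0,0,0],[0,0,0],[0,0,0],[0,0,0],[0,0,0]], jaw=[255,255,255,255,255,255])

```text
clock: 4.55
tcp_pos: [0.4447, -0.2167, 0.3551]
orientation: [-3.139, -0.127, 0.004]
contact_force: [-0.2, 0.0, -4.2]
grip_width: 0.0137
```

Run:
```python
from h import *
from bench import r
go(r,[.446,-.218,.235],4.7)
f=r.grab_frame("scene");cv2.imwrite("pics/s2.png",f["color"][:,:,::-1])
```

```text
t 4.55 grasp pt [ 0.4444 -0.2167  0.2004] F [-0.2  0.  -4.2] w 0.0137
 shift world [ 0.0013 -0.0013  0.0346]  now-frame [ 0.009  0.011 -0.289]  target-frame [ 0.01   0.012 -0.289]  twist [-0.0003  0.0011 -0.0004] deg [-0.03  0.13 -0.05]
 tool x [ 0.997  0.081 -0.002] tool z [-0.002  0.    -1.   ] j [-0.23  0.28  0.66  2.06 -0.22  0.87  0.64]
```

View pics/s2.png

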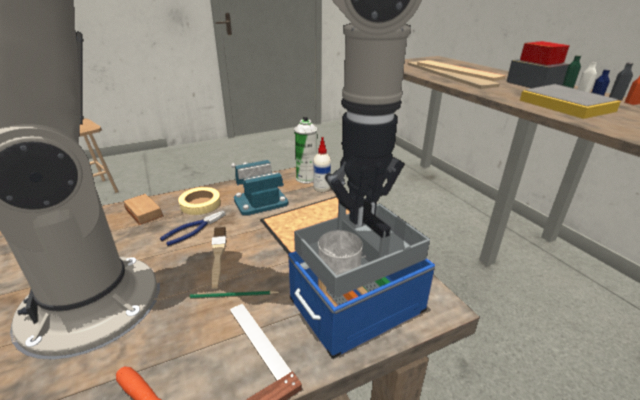

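Tray lifted level (around 360,240), tin inside; orange plate visible in the -x slot (~350,292), green in the other.

Call:
apply_moves(dp=[[0,0,-0.07],[0,0,-0.08],[0,0,-0.08],[0,0,-0.06],[0,0,-0.03],[0.01,-0.04,0],[0.02,-0.09,0],[0.04,-0.14,0],[0.04,-0.15,0],[0.04,-0.16,0],[0.04,-0.16,0],[0.04,-0.16,0],[0.04,-0.16,0],[0.04,-0.16,0],[0.04,-0.16,0],[0.04,-0.16,0],[0.03,-0.12,0],[0.02,-0.08,0],[0.01,-0.04,0],[0,0,0]], twist=[[0,0,0],[0,0,0],[0,0,0],[0,0,0],[0,0,0],[0,0,0],[0,0,0],[0,0,0],[0,0,0],[0,0,0],[0,0,0],[0,0,0],[0,0,0],[0,0,0],[0,0,0],[0,0,0],[0,0,0],[0,0,0],[0,0,0],[0,0,0]], jaw=[255,255,255,255,255,255,255,255,255,255,255,255,255,255,255,255,255,255,255,255])

```text
clock: 6.6
tcp_pos: [0.4795, 0.0208, 0.3934]
orientation: [-3.138, -0.138, 0.016]
contact_force: [-0.5, 0.2, -3.8]
grip_width: 0.0139
```

Run:
```python
from h import *
from bench import r
go(r,[.49,.048,.086],4.7)
f=r.grab_frame("scene");cv2.imwrite("pics/s3.png",f["color"][:,:,::-1])
```

```text
t 6.6 grasp pt [0.4779 0.0208 0.2388] F [-0.5  0.2 -3.8] w 0.0139
 shift world [ 0.0105  0.0272 -0.1527]  now-frame [ 0.12  -0.217  1.272]  target-frame [ 0.106 -0.219  1.273]  twist [-0.0007  0.0048  0.0028] deg [-0.08  0.57  0.34]
 tool x [ 0.996  0.088 -0.01 ] tool z [-0.01   0.001 -1.   ] j [-0.64  0.18  0.53  2.05 -0.11  0.96  0.04]
```

View pics/s3.png

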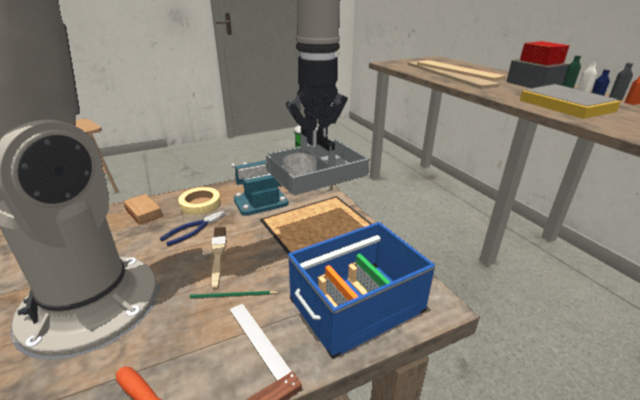

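Call:
apply_moves(dp=[[0.03,-0.06,0.04],[0.03,-0.06,0.08],[0.02,-0.05,0.1],[0.01,-0.02,0.1],[0,0,0.1],[0,0,0.1],[0,0,0.1],[0,0,0.1],[0,0,0.1],[0,0,0.06],[0,0,0.02],[0,0,0],[0,0,0]], twist=[[0,0.003,0.002],[0,0.002,0],[0,0,0],[0,0,0],[0,0,0],[0,0,0],[0,0,0],[0,0,0],[0,0,0],[0,0,0],[0,0,0],[0,0,0],[0,0,0]], jaw=[255,255,255,255,255,255,255,255,255,255,255,255,255])

```text
clock: 7.95
tcp_pos: [0.4887, 0.043, 0.2743]
orientation: [3.138, 0.122, -0.002]
contact_force: [0.8, 0.6, -4.0]
grip_width: 0.0143
```

Run:
```python
from h import *
from bench import r
go(r,[.49,.048,.086],4.7)
f=r.grab_frame("scene");cv2.imwrite("pics/s4.png",f["color"][:,:,::-1])
```

```text
t 7.95 grasp pt [0.4885 0.0428 0.1196] F [ 0.8  0.6 -4. ] w 0.0143
 shift world [ 0.0013  0.005  -0.0336]  now-frame [ 0.014 -0.041  0.28 ]  target-frame [ 0.014 -0.041  0.28 ]  twist [ 0.0004  0.0006 -0.0021] deg [ 0.05  0.08 -0.25]
 tool x [ 0.997  0.078 -0.001] tool z [-0.001 -0.001 -1.   ] j [-0.59  0.38  0.45  2.13 -0.26  0.68  0.12]
```

View pics/s4.png

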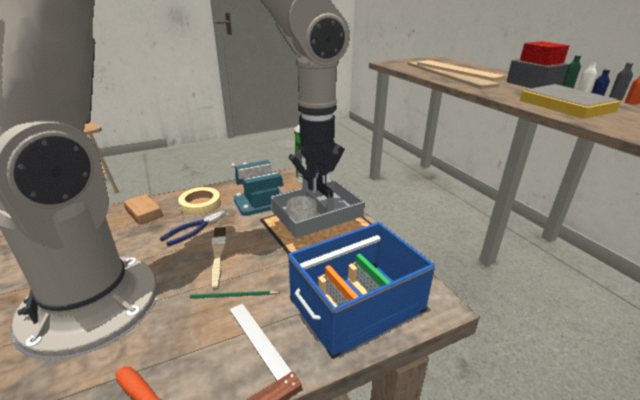

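Call:
apply_moves(dp=[[0,-0.02,0.06],[0,-0.01,0.07],[0,0,0.06],[0,0,0.04],[0,0,0.02],[0,0,0.01],[0,0,0]], twist=[[0,0,0],[0,0,0],[0,0,0],[0,0,0],[0,0,0],[0,0,0],[0,0,0]], jaw=[255,255,255,255,255,255,255])

```text
clock: 8.7
tcp_pos: [0.4889, 0.0473, 0.2411]
orientation: [3.139, 0.123, 0.001]
contact_force: [0.4, -0.5, -4.7]
grip_width: 0.0141
```

Run:
```python
from h import *
from bench import r
go(r,[.49,.048,.086],4.7)
```

```text
t 8.7 grasp pt [0.489  0.0472 0.0864] F [ 0.4 -0.5 -4.7] w 0.0141
 shift world [ 0.0011  0.0007 -0.0004]  now-frame [ 0.01  -0.005  0.003]  target-frame [ 0.01  -0.005  0.003]  twist [ 0.0001 -0.0003 -0.0018] deg [ 0.01 -0.04 -0.21]
 tool x [0.997 0.078 0.001] tool z [ 0.001 -0.    -1.   ] j [-0.56  0.44  0.42  2.14 -0.31  0.61  0.15]
```

Call:
apply_moves(dp=[[0,0,0.012],[0,0,0.01],[0,0,0]], twist=[[0,0,0],[0,0,0],[0,0,0]], jaw=[255,255,255])

```text
clock: 9.0
tcp_pos: [0.4893, 0.0468, 0.2413]
orientation: [-3.137, -0.122, -0.001]
contact_force: [0.3, -1.0, -3.8]
grip_width: 0.0141
```

Call:
apply_moves(dp=[[0,0,0.02],[0,0,0.02],[0,0,0.02],[0,0,0]], twist=[[0,0,0],[0,0,0],[0,0,0],[0,0,0]], jaw=[255,255,255,255])

```text
clock: 9.4
tcp_pos: [0.4901, 0.0458, 0.2416]
orientation: [-3.13, -0.119, -0.002]
contact_force: [-0.2, 1.0, -3.1]
grip_width: 0.0144
```

Run:
```python
from h import *
from bench import r
go(r,[.49,.048,.086],4.7)
f=r.grab_frame("scene");cv2.imwrite("pics/s5.png",cv2.resize(f["color"][120:280,220:420,::-1],None,fx=4,fy=4,interpolation=cv2.INTER_CUBIC))
W=world(f);pickle.dump(f,open("s5.pkl","wb"))
o=r.get_obs();print(o["tau"].round(1),o["moment"].round(2),o["contact_force"])
```

```text
t 9.4 grasp pt [0.4903 0.0471 0.0869] F [-0.2  1.  -3.1] w 0.0144
 shift world [-0.0001  0.0022 -0.0009]  now-frame [ 0.    -0.019  0.008]  target-frame [ 0.001 -0.019  0.007]  twist [-0.0042 -0.0008 -0.003 ] deg [-0.51 -0.1  -0.36]
 tool x [0.997 0.076 0.002] tool z [ 0.001  0.009 -1.   ] j [-0.55  0.44  0.41  2.14 -0.32  0.61  0.16]
[ -0.2 -44.3   5.7 -17.8  -0.    0.2   0. ] [-0.02 -0.02  0.06] [-0.71292683  0.82042415 -3.61484059]
```

View pics/s5.png

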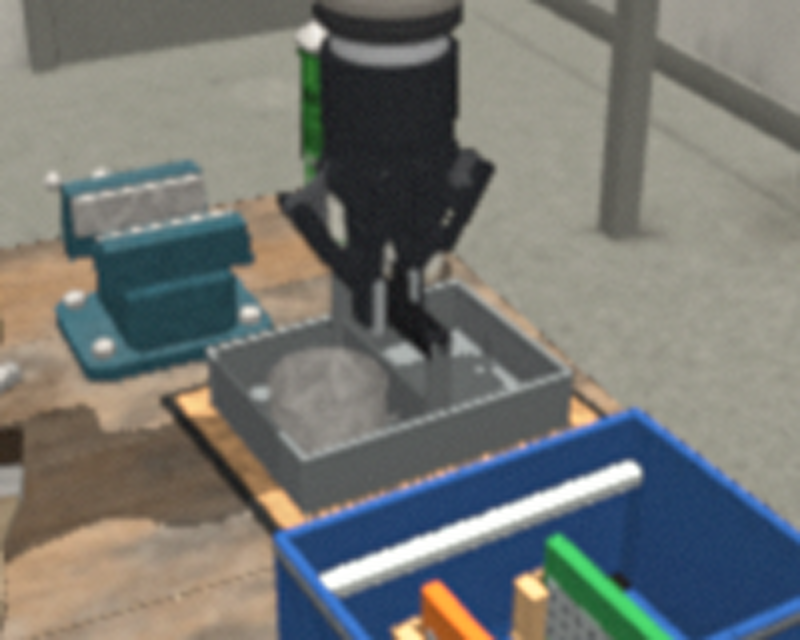

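Run:
```python
from h import *
f=pickle.load(open("s5.pkl","rb"));W=world(f);c=f["color"].astype(int)
# near outer wall (y=-65 side): columns
for u in (300,310,320,330,340,350):
    for v in range(200,262):
        if v%3==0 or 1:
            p=W[v,u]
            if abs(p[1]+0.02)<.03 or False: pass
    col=W[:,u];s=[(v,col[v].round(3).tolist(),c[v,u].tolist()) for v in range(200,262,4)]
    if u in(300,320): print(u,*s,sep="\n")
```

```text
300
(200, [0.474, 0.109, 0.042], [110, 112, 110])
(204, [0.473, 0.107, 0.031], [88, 90, 91])
(208, [0.457, 0.07, 0.044], [142, 138, 133])
(212, [0.458, 0.073, 0.031], [130, 128, 121])
(216, [0.457, 0.071, 0.021], [144, 140, 135])
(220, [0.449, 0.052, 0.023], [133, 131, 124])
(224, [0.432, 0.01, 0.042], [139, 137, 131])
(228, [0.432, 0.012, 0.03], [143, 140, 135])
(232, [0.431, 0.01, 0.021], [147, 148, 144])
(236, [0.417, -0.023, 0.035], [89, 93, 92])
(240, [0.418, -0.021, 0.023], [88, 91, 92])
(244, [0.416, -0.024, 0.014], [87, 91, 88])
(248, [0.416, -0.023, 0.003], [197, 159, 137])
(252, [0.364, -0.152, 0.102], [38, 72, 120])
(256, [0.363, -0.153, 0.094], [37, 66, 109])
(260, [0.362, -0.154, 0.086], [36, 64, 109])
320
(200, [0.484, 0.016, 0.089], [24, 22, 23])
(204, [0.532, 0.113, 0.013], [65, 68, 67])
(208, [0.527, 0.104, 0.006], [174, 179, 176])
(212, [0.518, 0.086, 0.007], [98, 102, 101])
(216, [0.49, 0.028, 0.037], [74, 77, 76])
(220, [0.49, 0.027, 0.026], [76, 78, 79])
(224, [0.491, 0.03, 0.013], [82, 84, 84])
(228, [0.466, -0.021, 0.04], [93, 96, 96])
(232, [0.467, -0.02, 0.028], [89, 92, 91])
(236, [0.467, -0.019, 0.017], [88, 90, 89])
(240, [0.469, -0.017, 0.004], [134, 115, 99])
(244, [0.403, -0.152, 0.107], [51, 98, 165])
(248, [0.403, -0.151, 0.097], [37, 65, 110])
(252, [0.403, -0.152, 0.089], [35, 66, 110])
(256, [0.404, -0.15, 0.078], [200, 210, 213])
(260, [0.398, -0.161, 0.079], [234, 236, 231])
```

Call:
apply_moves(dp=[[0,0,0],[0,0,0],[0,0,0],[0,0,0],[0,0,0],[0,0,0]], twist=[[0,0,0],[0,0,0],[0,0,0],[0,0,0],[0,0,0],[0,0,0]], jaw=[215,190,150,100,60,60])

```text
clock: 10.05
tcp_pos: [0.4911, 0.0462, 0.2412]
orientation: [-3.131, -0.119, -0.005]
contact_force: [-0.1, 0.0, -0.0]
grip_width: 0.0649
```

Run:
```python
from h import *
from bench import r
go(r,[.49,.048,.25],4.7)
```

```text
t 10.05 grasp pt [0.4916 0.0475 0.0865] F [-0.1  0.  -0. ] w 0.0649
 shift world [-0.0011  0.0018  0.1635]  now-frame [-0.003 -0.027 -1.362]  target-frame [-0.008 -0.016 -1.362]  twist [-0.004  -0.0018 -0.0028] deg [-0.48 -0.22 -0.34]
 tool x [0.997 0.076 0.004] tool z [ 0.003  0.009 -1.   ] j [-0.55  0.44  0.41  2.14 -0.32  0.61  0.16]
```

Rise, then return over the box.

Call:
apply_moves(dp=[[0,0,-0.1],[0,0,-0.2],[0,0,-0.25],[0,0,-0.25],[0,0,-0.25],[0,0,-0.2],[0,0.1,-0.05],[0,0.2,0],[-0.06,0.3,0],[-0.1,0.3,0],[-0.1,0.3,0],[-0.1,0.3,0],[-0.1,0.3,0],[-0.1,0.2,0],[-0.1,0.05,0],[0,0,0],[0,0,0]], twist=[[-0.002,-0.001,-0.002],[-0.002,0,0],[0,0,0],[0,0,0],[0,0,0],[0,0,0],[0,0,0],[0,0,0],[0,0,0],[0,0,0],[0,0,0],[0,0,0],[0,0,0],[0,0,0],[0,0,0],[0,0,0],[0,0,0]], jaw=[60,60,60,60,60,60,60,60,60,60,60,60,100,130,130,130,130])

```text
clock: 11.75
tcp_pos: [0.4245, -0.2208, 0.4078]
orientation: [3.136, 0.122, -0.001]
contact_force: [0.6, 0.2, 0.3]
grip_width: 0.0417
```

Run:
```python
from h import *
from bench import r
go(r,[.411,-.221,.2],4.7)
for n in("top","scene"):
    f=r.grab_frame(n);pickle.dump(f,open(n+"6.pkl","wb"))
    cv2.imwrite(f"pics/{n}6.png",f["color"][:,:,::-1])
    W=world(f);ok=f["z_map"]>0;hsv=cv2.cvtColor(f["color"],cv2.COLOR_RGB2HSV)
    for nm,a,b in(("orange",5,16),("green",45,85)):
        M=(hsv[...,0]>a)&(hsv[...,0]<b)&(hsv[...,1]>150)&(hsv[...,2]>80)&ok&(W[...,0]>.32)&(W[...,0]<.56)&(W[...,1]<-.14)&(W[...,1]>-.3)&(W[...,2]>.03)&(W[...,2]<.09)
        v,u=np.nonzero(M)
        if M.sum()>5: print(n,nm,M.sum(),rect(plane(f,np.c_[u,v],.07)),np.percentile(W[M],[3,50,97],axis=0).round(3).tolist())
```

```text
t 11.75 grasp pt [ 0.4245 -0.2213  0.2531] F [0.6 0.2 0.3] w 0.0417
 shift world [-0.0135 -0.0002 -0.0531]  now-frame [-0.112 -0.008  0.443]  target-frame [-0.112 -0.007  0.443]  twist [ 0.0015  0.0002 -0.0022] deg [ 0.18  0.03 -0.26]
 tool x [ 0.997  0.077 -0.   ] tool z [-0.    -0.003 -1.   ] j [-0.28  0.16  0.72  2.04 -0.12  0.98  0.57]
top orange 126 ((0.41123902797698975, -0.21650497615337372), (0.009111214429140091, 0.10105254501104355), 4.363555431365967) [[0.407, -0.264, 0.053], [0.412, -0.219, 0.069], [0.419, -0.172, 0.072]]
top green 7 ((0.4814318120479584, -0.2090877890586853), (0.0006106977234594524, 0.08887836337089539), 4.812486171722412) [[0.478, -0.253, 0.069], [0.485, -0.246, 0.07], [0.485, -0.174, 0.072]]
scene orange 345 ((0.404199481010437, -0.21632957458496094), (0.020485395565629005, 0.08580765128135681), 4.601655006408691) [[0.404, -0.252, 0.052], [0.408, -0.214, 0.067], [0.415, -0.175, 0.07]]
scene green 338 ((0.4723537266254425, -0.2094968855381012), (0.019349971786141396, 0.08886305242776871), 2.5309250354766846) [[0.472, -0.248, 0.054], [0.477, -0.209, 0.067], [0.484, -0.167, 0.07]]
```

View pics/scene6.png

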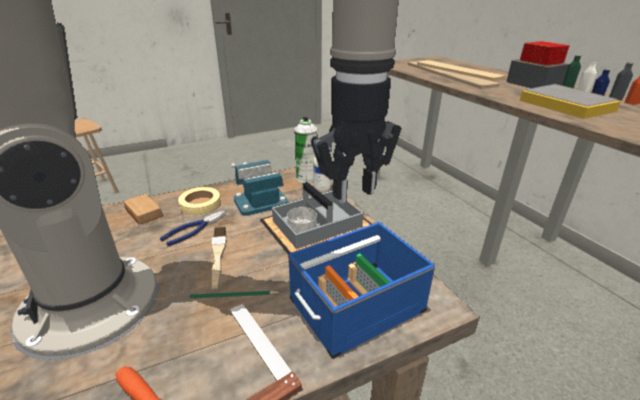

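View pics/top6.png

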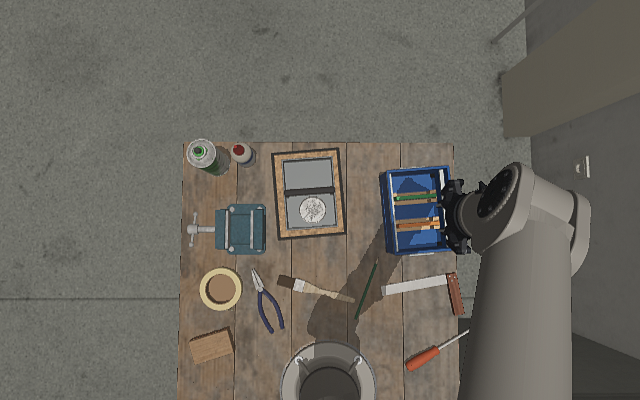

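Tray rests centred on the mat (top 312,190), tin at (313,210); orange plate at (417,223) in the box. Descend to it.

Call:
apply_moves(dp=[[-0.07,0,0.05],[-0.03,0,0.1],[-0.01,0,0.1],[0,0,0.1],[0,0,0.1],[0,0,0.05],[0,0,0],[0,0,0]], twist=[[0.001,0,-0.002],[0,0,0],[0,0,0],[0,0,0],[0,0,0],[0,0,0],[0,0,0],[0,0,0]], jaw=[130,130,130,130,130,130,130,130])

```text
clock: 12.65
tcp_pos: [0.4113, -0.2169, 0.3404]
orientation: [-3.138, -0.145, 0.008]
contact_force: [-0.4, -0.2, 0.5]
grip_width: 0.0419
```

Run:
```python
from h import *
from bench import r
go(r,[.411,-.220,.056],4.7)
```

```text
t 12.65 grasp pt [ 0.4106 -0.2169  0.1857] F [-0.4 -0.2  0.5] w 0.0419
 shift world [-0.0003 -0.0031 -0.1297]  now-frame [0.    0.026 1.08 ]  target-frame [-0.005  0.026  1.08 ]  twist [-0.0003  0.0023  0.0048] deg [-0.04  0.28  0.58]
 tool x [ 0.996  0.092 -0.005] tool z [-0.005  0.    -1.   ] j [-0.24  0.25  0.69  2.14 -0.21  0.82  0.67]
```

Call:
apply_moves(dp=[[0,0.02,0.05],[0,0,0.1],[0,0,0.1],[0,0,0.1],[0,0,0.1],[0,0,0.08],[0,0,0.03],[0,0,0],[0,0,0]], twist=[[0,0.002,0.004],[0,0,0],[0,0,0],[0,0,0],[0,0,0],[0,0,0],[0,0,0],[0,0,0],[0,0,0]], jaw=[130,130,130,130,130,130,130,130,130])

```text
clock: 13.55
tcp_pos: [0.4118, -0.2197, 0.267]
orientation: [-3.138, -0.13, 0.001]
contact_force: [0.4, -0.3, -0.0]
grip_width: 0.0417
```

Run:
```python
from h import *
from bench import r
go(r,[.411,-.220,.056],4.7)
f=r.grab_frame("scene");cv2.imwrite("pics/s7.png",cv2.resize(f["color"][120:350,220:480,::-1],None,fx=3,fy=2.6,interpolation=cv2.INTER_CUBIC))
```

```text
t 13.55 grasp pt [ 0.4118 -0.2196  0.1123] F [ 0.4 -0.3 -0. ] w 0.0417
 shift world [-0.0008 -0.0003 -0.0563]  now-frame [-0.007  0.002  0.469]  target-frame [-0.007  0.002  0.469]  twist [-0.0002  0.0002  0.0004] deg [-0.03  0.02  0.05]
 tool x [ 0.997  0.083 -0.   ] tool z [-0.  0. -1.] j [-0.14  0.39  0.6   2.19 -0.36  0.66  0.8 ]
```

View pics/s7.png

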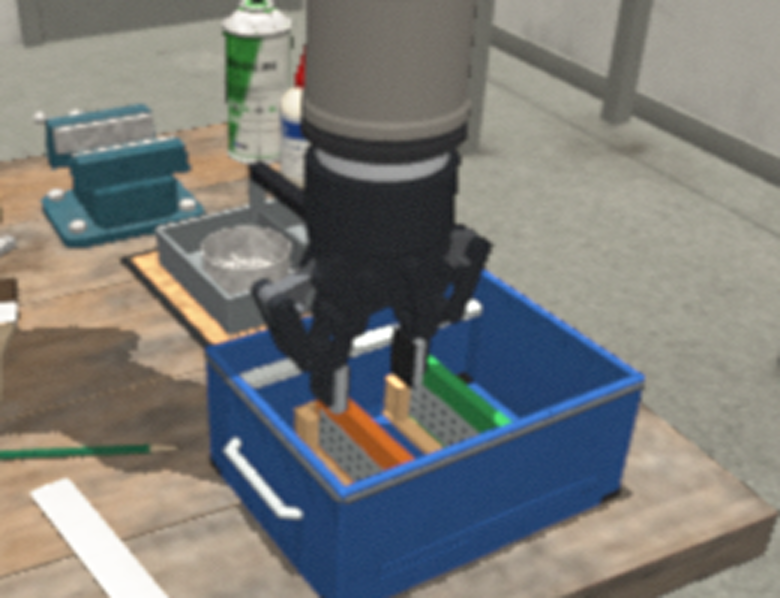

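The fingers straddle the orange plate (crop 330–420, 400), clear of green plate and walls.

Call:
apply_moves(dp=[[-0.005,0,0.06],[0,0,0.1],[0,0,0.1],[0,0,0.1],[0,0,0.06],[0,0,0.02],[0,0,0]], twist=[[0,0,0],[0,0,0],[0,0,0],[0,0,0],[0,0,0],[0,0,0],[0,0,0]], jaw=[130,130,130,130,130,130,130])

```text
clock: 14.3
tcp_pos: [0.4115, -0.2196, 0.2097]
orientation: [-3.138, -0.131, -0.001]
contact_force: [0.6, 0.4, 0.2]
grip_width: 0.042
```

Run:
```python
from h import *
from bench import r
go(r,[.411,-.220,.056],4.7)
```

```text
t 14.3 grasp pt [ 0.4116 -0.2195  0.055 ] F [0.6 0.4 0.2] w 0.042
 shift world [-0.0005 -0.0004  0.001 ]  now-frame [-0.005  0.003 -0.008]  target-frame [-0.005  0.003 -0.008]  twist [-0.0002 -0.0003  0.0006] deg [-0.03 -0.04  0.07]
 tool x [0.997 0.083 0.001] tool z [ 0.001  0.001 -1.   ] j [-0.05  0.5   0.5   2.22 -0.47  0.53  0.89]
```

Close moderately (60 N).

Call:
apply_moves(dp=[[0,0,0],[0,0,0],[0,0,0],[0,0,0],[0,0,0],[0,0,0],[0,0,-0.03],[0,0,-0.04]], twist=[[0,0,0],[0,0,0],[0,0,0],[0,0,0],[0,0,0],[0,0,0],[0,0,0],[0,0,0]], jaw=[170,200,230,255,255,255,255,255], grip_force=60)

```text
clock: 15.1
tcp_pos: [0.4116, -0.2196, 0.2191]
orientation: [-3.138, -0.131, -0.002]
contact_force: [-0.0, -0.3, -0.6]
grip_width: 0.0079
```

Run:
```python
from h import *
from bench import r
go(r,[.411,-.220,.2],4.7)
```

```text
t 15.1 grasp pt [ 0.4118 -0.2195  0.0644] F [-0.  -0.3 -0.6] w 0.0079
 shift world [-0.0006 -0.0004  0.1356]  now-frame [-0.004  0.003 -1.13 ]  target-frame [-0.005  0.003 -1.13 ]  twist [-0.0002 -0.0007  0.0006] deg [-0.03 -0.08  0.07]
 tool x [0.997 0.083 0.001] tool z [ 0.001  0.001 -1.   ] j [-0.06  0.48  0.52  2.21 -0.45  0.55  0.88]
```

Call:
apply_moves(dp=[[0,0,-0.06],[0,0,-0.1],[0,0,-0.1],[0,0,-0.12],[0,0,-0.15],[0,0,-0.15],[0,0,-0.15],[0,0,-0.15],[0,0,-0.15],[0,0,-0.1],[0,0,0],[0,0,0]], twist=[[0,0,0],[0,0,0],[0,0,0],[0,0,0],[0,0,0],[0,0,0],[0,0,0],[0,0,0],[0,0,0],[0,0,0],[0,0,0],[0,0,0]], jaw=[255,255,255,255,255,255,255,255,255,255,255,255])

```text
clock: 16.3
tcp_pos: [0.4091, -0.221, 0.3823]
orientation: [-3.138, -0.126, -0.013]
contact_force: [-0.6, 0.5, -1.1]
grip_width: 0.0082
```

Run:
```python
from h import *
from bench import r
f=r.grab_frame("top");pickle.dump(f,open("top8.pkl","wb"));cv2.imwrite("pics/t8.png",cv2.resize(f["color"][130:260,250:400,::-1],None,fx=5,fy=4.5,interpolation=cv2.INTER_CUBIC))
f6=pickle.load(open("top6.pkl","rb"))
for f in(f6,f):
    W=world(f);c=f["color"];ok=f["z_map"]>0
    K=(c.max(-1)<60)&ok&(W[...,2]>.075)&(W[...,2]<.11)&(W[...,0]>.4)&(W[...,0]<.6)&(W[...,1]>-.08)&(W[...,1]<.15)
    v,u=np.nonzero(K);print("bar",K.sum(),rect(plane(f,np.c_[u,v],.093)))
    T=(W[...,2]>.037)&(W[...,2]<.052)&ok&(W[...,0]>.38)&(W[...,0]<.62)&(W[...,1]>-.05)&(W[...,1]<.15)
    print("rim",T.sum(),rect(W[T]))
go(r,[.411,-.220,.2],4.7)
f=r.grab_frame("scene");cv2.imwrite("pics/s8.png",f["color"][:,:,::-1])
```

```text
bar 130 ((0.4895196855068207, 0.04743365943431854), (0.016136500984430313, 0.11953242123126984), 4.06887674331665)
rim 452 ((0.4903315603733063, 0.047777555882930756), (0.18043924868106842, 0.12992708384990692), 4.377838134765625)
bar 135 ((0.4895196855068207, 0.04743365943431854), (0.016136500984430313, 0.11953242123126984), 4.06887674331665)
rim 459 ((0.49028027057647705, 0.04769282415509224), (0.1803281605243683, 0.13005247712135315), 4.262722969055176)
t 16.35 grasp pt [ 0.4104 -0.2209  0.2275] F [-0.4  0.4 -1.8] w 0.008
 shift world [ 0.0019  0.0011 -0.0275]  now-frame [ 0.014 -0.008  0.23 ]  target-frame [ 0.016 -0.008  0.229]  twist [-0.0001 -0.004  -0.0011] deg [-0.02 -0.48 -0.13]
 tool x [0.997 0.08  0.008] tool z [ 0.008  0.001 -1.   ] j [-0.28  0.17  0.73  2.1  -0.15  0.91  0.61]
```

View pics/s8.png

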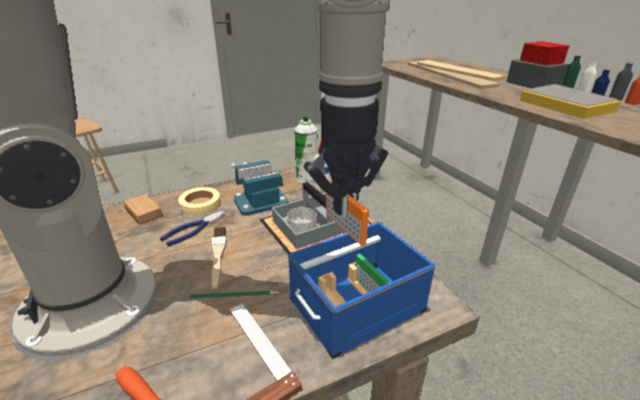

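View pics/t8.png

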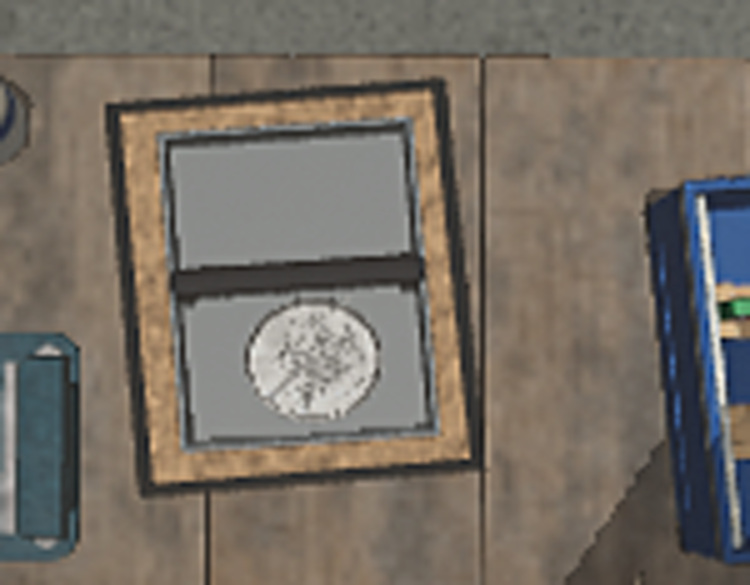

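Call:
apply_moves(dp=[[0.03,-0.05,0],[0.06,-0.1,0],[0.08,-0.15,0],[0.1,-0.18,0],[0.1,-0.18,0],[0.1,-0.18,0],[0.1,-0.18,0],[0.1,-0.18,0],[0.1,-0.18,0],[0.1,-0.18,0],[0.08,-0.15,0],[0.05,-0.1,0],[0.03,-0.05,0],[0,0,0],[0,0,0]], twist=[[0,-0.003,-0.001],[0,0,0],[0,0,0],[0,0,0],[0,0,0],[0,0,0],[0,0,0],[0,0,0],[0,0,0],[0,0,0],[0,0,0],[0,0,0],[0,0,0],[0,0,0],[0,0,0]], jaw=[255,255,255,255,255,255,255,255,255,255,255,255,255,255,255])

```text
clock: 17.9
tcp_pos: [0.5165, 0.0264, 0.3708]
orientation: [3.135, 0.128, -0.036]
contact_force: [0.1, -0.4, -2.5]
grip_width: 0.008
```

Run:
```python
from h import *
from bench import r
go(r,[.54,.0515,.055],4.4)
```

```text
t 17.9 grasp pt [0.513  0.0256 0.2161] F [ 0.1 -0.4 -2.5] w 0.008
 shift world [ 0.0235  0.0251 -0.1611]  now-frame [ 0.243 -0.197  1.336]  target-frame [ 0.212 -0.193  1.342]  twist [0.0016 0.011  0.0023] deg [0.19 1.32 0.28]
 tool x [ 0.996  0.081 -0.023] tool z [-0.023 -0.005 -1.   ] j [-0.65  0.29  0.57  1.99 -0.19  0.94  0.1 ]
```

Call:
apply_moves(dp=[[0.06,-0.05,0],[0.07,-0.06,0],[0.06,-0.05,0],[0.02,-0.02,0],[0,0,0],[0,0,0]], twist=[[0.001,0.004,0.002],[0,0.004,0],[0,0.002,0],[0,0.001,0],[0,0,0],[0,0,0]], jaw=[255,255,255,255,255,255])

```text
clock: 18.5
tcp_pos: [0.5418, 0.0494, 0.3706]
orientation: [3.138, 0.114, 0.004]
contact_force: [-0.2, -0.4, -1.3]
grip_width: 0.0084
```

Run:
```python
from h import *
from bench import r
go(r,[.54,.0515,.055],4.4)
f=r.grab_frame("scene");cv2.imwrite("pics/s9.png",cv2.resize(f["color"][80:280,200:420,::-1],None,fx=3,fy=3,interpolation=cv2.INTER_CUBIC))
```

```text
t 18.5 grasp pt [0.5422 0.0492 0.2159] F [-0.2 -0.4 -1.3] w 0.0084
 shift world [-0.0018  0.0021 -0.1609]  now-frame [-0.017 -0.02   1.341]  target-frame [-0.014 -0.019  1.341]  twist [ 0.0007 -0.0012 -0.0018] deg [ 0.08 -0.15 -0.22]
 tool x [0.997 0.073 0.003] tool z [ 0.003 -0.001 -1.   ] j [-0.66  0.33  0.56  1.94 -0.21  0.93  0.08]
```

View pics/s9.png

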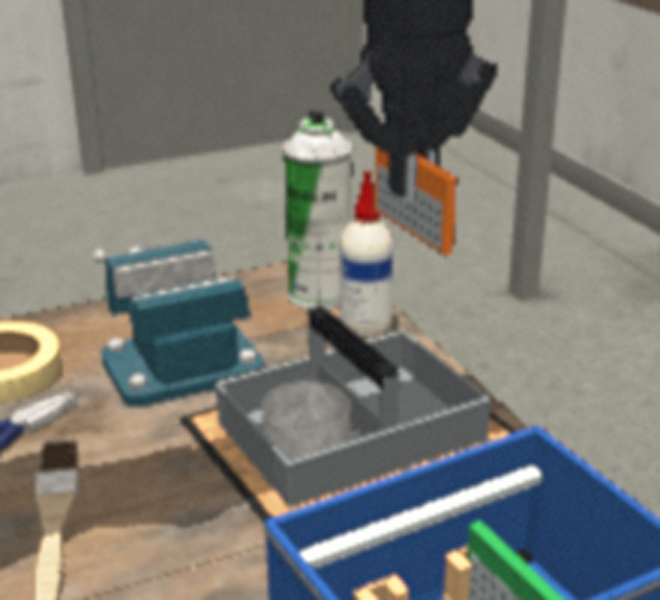

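Plate held level above the empty half (crop 415,200). Descending.

Call:
apply_moves(dp=[[-0.01,-0.01,0.06],[0,-0.01,0.1],[0,0,0.12],[0,0,0.12],[0,0,0.12],[0,0,0.12],[0,0,0.12],[0,0,0.08],[0,0,0.04],[0,0,0],[0,0,0]], twist=[[0,-0.001,-0.001],[0,0,0],[0,0,0],[0,0,0],[0,0,0],[0,0,0],[0,0,0],[0,0,0],[0,0,0],[0,0,0],[0,0,0]], jaw=[255,255,255,255,255,255,255,255,255,255,255])

```text
clock: 19.65
tcp_pos: [0.5373, 0.0508, 0.2543]
orientation: [3.137, 0.115, -0.008]
contact_force: [-1.3, 0.9, -1.1]
grip_width: 0.008
```

Run:
```python
from h import *
from bench import r
go(r,[.54,.0515,.055],4.4)
f=r.grab_frame("scene");cv2.imwrite("pics/s10.png",cv2.resize(f["color"][80:280,200:420,::-1],None,fx=3,fy=3,interpolation=cv2.INTER_CUBIC))
```

```text
t 19.65 grasp pt [0.5365 0.0504 0.0996] F [-1.3  0.9 -1.1] w 0.008
 shift world [ 0.0027  0.0007 -0.0446]  now-frame [ 0.025 -0.005  0.372]  target-frame [ 0.023 -0.004  0.372]  twist [ 0.0011  0.0026 -0.0015] deg [ 0.13  0.31 -0.18]
 tool x [ 0.997  0.074 -0.005] tool z [-0.005 -0.003 -1.   ] j [-0.58  0.5   0.47  2.03 -0.34  0.7   0.18]
```

View pics/s10.png

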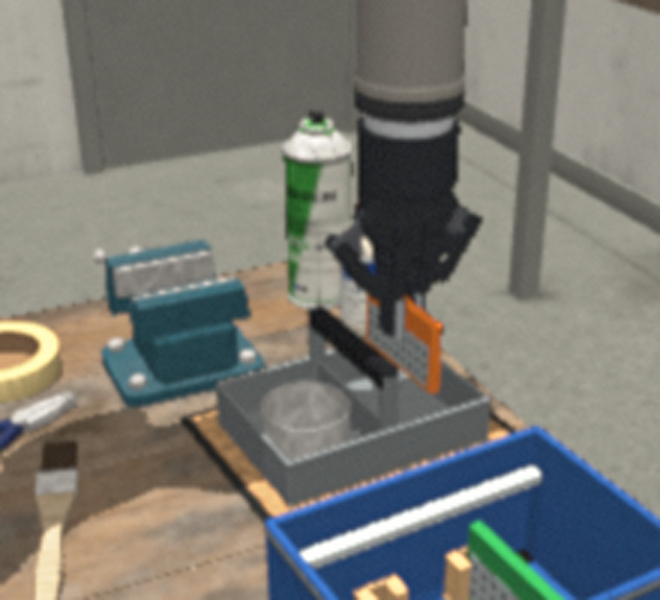

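Run:
```python
from h import *
from bench import r
o=r.get_obs();R=Ro.from_rotvec(o["orientation"])
f=r.grab_frame("scene");W=world(f);ok=f["z_map"]>0
L=R.inv().apply((W.reshape(-1,3)-o["tcp_pos"])).reshape(W.shape)
m=ok&(abs(L[...,0])<.08)&(abs(L[...,1])<.06)&(L[...,2]>-.02)&(L[...,2]<.19)&(f["color"].max(-1)<90)
P=L[m]
for a in range(-75,80,6):
    q=P[(P[:,0]*1000>=a)&(P[:,0]*1000<a+6)]
    if len(q): print(a,len(q),"maxz rel grasp",round((q[:,2].max()-.1547)*1000))
```

```text
-63 39 maxz rel grasp -61
-57 198 maxz rel grasp 33
-51 120 maxz rel grasp 35
-45 116 maxz rel grasp 16
-39 264 maxz rel grasp 10
-33 179 maxz rel grasp -27
-27 155 maxz rel grasp -22
-21 263 maxz rel grasp 13
-15 185 maxz rel grasp 19
-9 98 maxz rel grasp 23
-3 93 maxz rel grasp -56
3 181 maxz rel grasp -15
9 124 maxz rel grasp -16
15 89 maxz rel grasp -25
21 53 maxz rel grasp -23
27 53 maxz rel grasp -25
33 60 maxz rel grasp -32
39 64 maxz rel grasp -37
45 36 maxz rel grasp -49
51 23 maxz rel grasp -55
57 8 maxz rel grasp -64
```

Finger linkage slopes would come within a few mm of the carrying bar at x=50; shift to tray x≈58 before lowering.

Call:
apply_moves(dp=[[0.05,0,0],[0.04,0,0],[0.02,0,0],[0,0,0],[0,0,0]], twist=[[0,0.001,-0.001],[0,0.001,0],[0,0,0],[0,0,0],[0,0,0]], jaw=[255,255,255,255,255])

```text
clock: 20.25
tcp_pos: [0.5529, 0.0522, 0.2564]
orientation: [3.138, 0.12, 0.006]
contact_force: [0.3, 0.4, -1.9]
grip_width: 0.008
```

Run:
```python
from h import *
from bench import r
go(r,[.548,.052,.055],4.4)
```

```text
t 20.25 grasp pt [0.5535 0.052  0.1017] F [ 0.3  0.4 -1.9] w 0.008
 shift world [-0.0049 -0.0002 -0.0467]  now-frame [-0.042 -0.002  0.389]  target-frame [-0.041 -0.002  0.389]  twist [ 0.0006 -0.0018 -0.0002] deg [ 0.07 -0.22 -0.02]
 tool x [0.997 0.076 0.004] tool z [ 0.004 -0.001 -1.   ] j [-0.57  0.51  0.47  1.99 -0.34  0.71  0.19]
```

Call:
apply_moves(dp=[[-0.025,0,0.03],[-0.005,0,0.06],[0,0,0.08],[0,0,0.06],[0,0,0.03],[0,0,0],[0,0,0]], twist=[[0,-0.001,0],[0,0,0],[0,0,0],[0,0,0],[0,0,0],[0,0,0],[0,0,0]], jaw=[255,255,255,255,255,255,255])

```text
clock: 20.95
tcp_pos: [0.5481, 0.0517, 0.2212]
orientation: [3.138, 0.12, -0.002]
contact_force: [0.4, 0.4, -1.4]
grip_width: 0.0082
```

Run:
```python
from h import *
from bench import r
go(r,[.548,.052,.055],4.4)
f=r.grab_frame("scene");cv2.imwrite("pics/s11.png",cv2.resize(f["color"][120:270,240:400,::-1],None,fx=4,fy=4,interpolation=cv2.INTER_CUBIC))
```

```text
t 20.95 grasp pt [0.5479 0.0515 0.0665] F [ 0.4  0.4 -1.4] w 0.0082
 shift world [-0.0001  0.0003 -0.0115]  now-frame [-0.    -0.002  0.096]  target-frame [-0.    -0.002  0.096]  twist [ 0.0008  0.0006 -0.0002] deg [ 0.09  0.08 -0.03]
 tool x [ 0.997  0.076 -0.001] tool z [-0.001 -0.002 -1.   ] j [-0.54  0.56  0.43  2.02 -0.38  0.64  0.22]
```

View pics/s11.png

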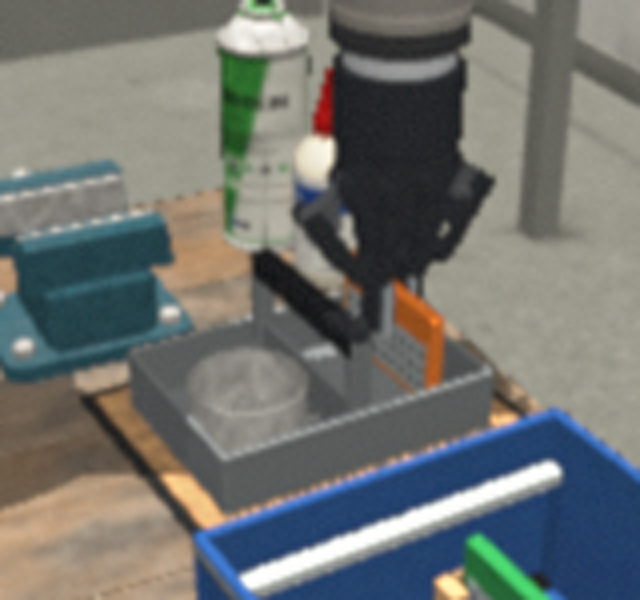

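Plate is inside the empty half; about 13 mm to go.

Call:
apply_moves(dp=[[0,0,0.03],[0,0,0.03],[0,0,0.03],[0,0,0.02],[0,0,0]], twist=[[0,0,0],[0,0,0],[0,0,0],[0,0,0],[0,0,0]], jaw=[255,255,255,255,255])

```text
clock: 21.5
tcp_pos: [0.5487, 0.0517, 0.2083]
orientation: [3.138, 0.12, 0.002]
contact_force: [-1.5, 1.5, 3.3]
grip_width: 0.0082
```

Run:
```python
from h import *
from bench import r
go(r,[.548,.052,.053],4.4)
```

```text
t 21.5 grasp pt [0.5489 0.0516 0.0536] F [-1.5  1.5  3.3] w 0.0082
 shift world [-0.0007  0.0003 -0.0006]  now-frame [-0.006 -0.003  0.005]  target-frame [-0.006 -0.003  0.005]  twist [ 0.0004 -0.0005 -0.0003] deg [ 0.05 -0.06 -0.03]
 tool x [0.997 0.076 0.001] tool z [ 0.001 -0.001 -1.   ] j [-0.53  0.58  0.42  2.02 -0.39  0.62  0.23]
```

Contact felt (force went from -1.4 to +3.3 N). Open slightly and rise.

Call:
apply_moves(dp=[[0,0,0],[0,0,0],[0,0,0],[0,0,0],[0,0,0],[0,0,0]], twist=[[0,0,0],[0,0,0],[0,0,0],[0,0,0],[0,0,0],[0,0,0]], jaw=[222,215,208,203,203,203])

```text
clock: 22.1
tcp_pos: [0.5491, 0.0517, 0.2084]
orientation: [3.138, 0.12, 0.004]
contact_force: [0.7, -1.1, -0.3]
grip_width: 0.0174
```

Run:
```python
from h import *
from bench import r
go(r,[.548,.052,.25],4.4)
f=r.grab_frame("scene");cv2.imwrite("pics/s12.png",cv2.resize(f["color"][120:270,240:400,::-1],None,fx=4,fy=4,interpolation=cv2.INTER_CUBIC))
```

```text
t 22.1 grasp pt [0.5495 0.0516 0.0537] F [ 0.7 -1.1 -0.3] w 0.0174
 shift world [-0.0011  0.0003  0.1963]  now-frame [-6.000e-03 -1.000e-03 -1.636e+00]  target-frame [-0.009 -0.003 -1.636]  twist [ 0.0004 -0.0011 -0.0003] deg [ 0.05 -0.13 -0.03]
 tool x [0.997 0.076 0.002] tool z [ 0.002 -0.001 -1.   ] j [-0.53  0.58  0.42  2.02 -0.39  0.62  0.23]
```

View pics/s12.png

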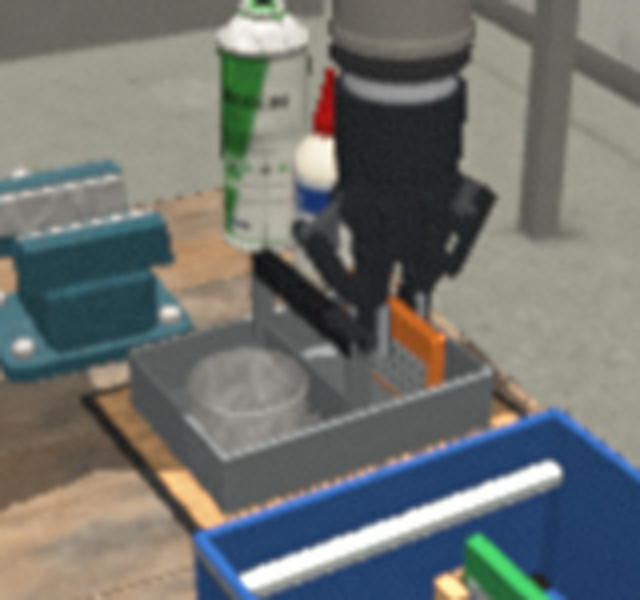

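Call:
apply_moves(dp=[[0,0,-0.03],[0,0,-0.06],[0,0,-0.08],[0,0,-0.1],[0,0,-0.15],[0,0,-0.2],[0,0,-0.25],[0,0,-0.25],[0,0,-0.25],[0,0,-0.15],[0,0,0],[0,0,0],[0,0,0]], twist=[[0,0,0],[0,0,0],[0,0,0],[0,0,0],[0,0,0],[0,0,0],[0,0,0],[0,0,0],[0,0,0],[0,0,0],[0,0,0],[0,0,0],[0,0,0]], jaw=[203,203,203,203,203,203,203,203,203,203,203,203,203])

```text
clock: 23.45
tcp_pos: [0.5475, 0.0502, 0.4071]
orientation: [-3.138, -0.116, -0.012]
contact_force: [-0.6, -0.1, -0.2]
grip_width: 0.0173
```

Run:
```python
from h import *
from bench import r
go(r,[.548,.052,.25],4.4)
f=r.grab_frame("scene");cv2.imwrite("pics/s13.png",cv2.resize(f["color"][110:340,230:450,::-1],None,fx=3,fy=2.6,interpolation=cv2.INTER_CUBIC))
W=world(f);ok=f["z_map"]>0;hsv=cv2.cvtColor(f["color"],cv2.COLOR_RGB2HSV)
M=(hsv[...,0]>5)&(hsv[...,0]<16)&(hsv[...,1]>180)&ok&(W[...,0]>.45)&(W[...,0]<.6)&(W[...,1]>-.05)&(W[...,1]<.15)&(W[...,2]>.01)
P=W[M];print(M.sum(),np.percentile(P,[3,50,97],axis=0).round(3))
a=np.radians(4.4);q=(P[:,:2]-[.490,.0477])@np.array([[np.cos(a),-np.sin(a)],[np.sin(a),np.cos(a)]]);print("tray frame",np.percentile(q,[3,50,97],axis=0).round(3))
T=(W[...,2]>.037)&(W[...,2]<.052)&ok&(W[...,0]>.38)&(W[...,0]<.62)&(W[...,1]>-.05)&(W[...,1]<.15);print("rim",rect(W[T]))
B=(hsv[...,0]>100)&(hsv[...,0]<125)&(hsv[...,1]>130)&ok
R=B&(abs(W[...,2]-.108)<.004)&(W[...,1]<0)&(W[...,0]<.7)&(W[...,0]>.25)
v,u=np.nonzero(R);print("box",rect(plane(f,np.c_[u,v],.108)))
```

```text
t 23.45 grasp pt [0.5487 0.0505 0.2524] F [-0.6 -0.1 -0.2] w 0.0173
 shift world [ 0.0005  0.0018 -0.0024]  now-frame [ 0.005 -0.015  0.02 ]  target-frame [ 0.005 -0.015  0.02 ]  twist [-0.0007 -0.0037 -0.0014] deg [-0.08 -0.45 -0.17]
 tool x [0.997 0.074 0.008] tool z [ 0.008  0.002 -1.   ] j [-0.68  0.29  0.58  1.89 -0.19  1.01  0.06]
198 [[0.541 0.001 0.047]
 [0.546 0.039 0.062]
 [0.553 0.092 0.067]]
tray frame [[ 0.054 -0.051]
 [ 0.055 -0.013]
 [ 0.061  0.04 ]]
rim ((0.49102768301963806, 0.04669569805264473), (0.18099622428417206, 0.13437780737876892), 4.573708534240723)
box ((0.4437292516231537, -0.2196108102798462), (0.1975357085466385, 0.14856882393360138), 4.6669840812683105)
```

View pics/s13.png

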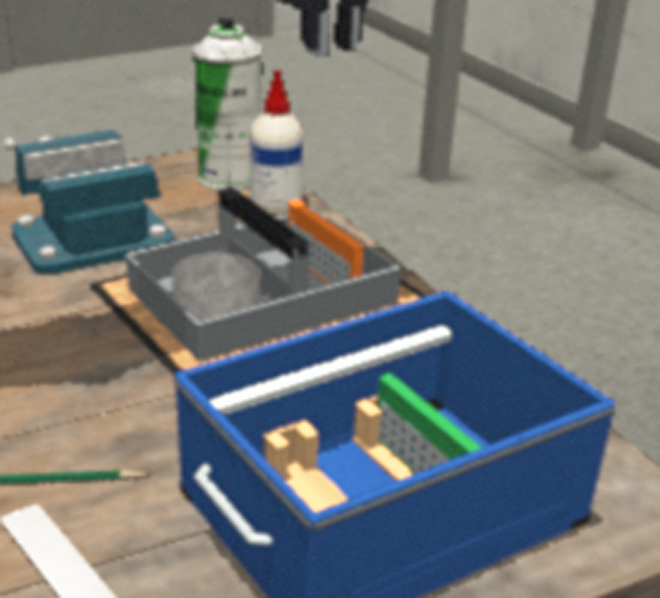

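Run:
```python
from h import *
from bench import r
f=pickle.load(open("top8.pkl","rb"));p=plane(f,[(312.6,209.6)],.046)[0,:2]-[.490,.0477]
a=np.radians(4.4);print("tin in tray",p@np.array([[np.cos(a),-np.sin(a)],[np.sin(a),np.cos(a)]]))
o=r.get_obs();print(abs(o["qvel"]).max(),o["clock"])
r.hand_in()
```

```text
tin in tray [-0.04310155 -0.00556836]
0.011509397028784988 23.5
the job is handed in; nothing more can be done
```

The tray is on the mat with the tin in it, and the orange plate stands on its long edge in the tray's empty half. I handed the job in at 23.5 s on the robot's clock. The hand-in gives no verdict, so the checks below are my own measurements.

| Check | Last measurement |
|---|---|
| Tray to mat, centre distance | about 1 mm (top view); level, underside on the cork |
| Tin, in the tray frame | (-43, -6) mm, measured before the plate was put in; it looked the same in the last picture |
| Orange plate, in the tray frame | x about 57 mm; upper edge about 67 mm above the bench |
| Tool box | not shifted: rim fit within 0.1 mm of the first, same camera |
| Green plate | upright in its slot |
| Spray can and glue bottle | look unmoved in the last picture; not re-measured |
| Robot | clear of everything, gripper about 25 cm above the bench |

- **Tray placing:** while I set the tray down, the force reading did not show clear contact. It stayed between -3 and -4 N. I relied on the depth picture, which showed the tray wall meeting the cork, and on the arm no longer sinking when told to go lower.
- **Plate placing:** I moved the plate from the 45 mm middle of the empty half to about x = 57 mm. A depth check showed the finger linkage could have come within a few millimetres of the carrying bar.

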